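# Hold the quilting template on the tilted tracing glass

### The job

Start the tracing timer: twist its red spring-return knob clockwise all the way to its stop, then let go so that it springs back. Then pick up the orange quilting template by its black handle, tilt it to match the sloped tracing glass and hold it flush, inside the marked outline with its long side running up the slope, pressing gently but firmly enough that the sprung glass gives a few millimetres; finish while still gripping and pressing it there. Leave the other things on the table where they are.

Things in the scene. Friction and masses are not known exactly. Their poses are not given: they have to be found in the camera images.
- knob (a joint): the timer knob's angle, rad: 0 at rest, 1.0 at its stop. Turning it clockwise seen from above makes it grow. A spring (about 0.015 N m at rest, 0.12 N m at the stop) drives it back to 0 when let go
- knob_grip (a point): point on the timer knob's upright axis, 70 mm above the table, at the middle height of its red grip bar. The bar is 42 long (x axis of this point), 14 thick (y axis) and 34 tall (17 mm above and below this point); it turns with the knob. Below the bar is a black disc 40 across
- switchbox: the timer: white box 90 x 90 x 42 tall with the red knob on top, fixed to the table; origin at the centre of its underside
- template: the loose orange template: flat plate 130 (x) x 90 (y) x 6 thick with an upright black handle, a block 70 (x) x 18 (y), in the middle of the plate, its top 52 mm above the plate's underside. Origin: centre of the underside; z points out through the handle. 0.12 to 0.22 kg, lies flat on the table at the start; the two ways round are equally good
- glass: milky white sloped tracing glass, 180 x 220. Origin: centre of its upper face; x points up the slope, y across, z out of the face. The dark outline is centred on the origin, 150 (x) x 110 (y) inside. Sprung: pushed along -z it gives from about 1.5 N, sinks 1 mm per 1.2 N and bottoms after 8 mm (about 11 N); under 18 N is wanted, over 30 N breaks it
- stand: wooden tracing stand that carries the glass, base 220 (x) x 250 (y), fixed to the table; origin at the centre of its underside. Its board, 200 x 236, slopes 12 to 29 degrees, rising away from the robot (stand's +x), and does not move; the glass stands 18 mm proud of it
- spool_yellow: bystander: yellow thread spool, 38 across, 44 tall (mm), loose; origin at the middle of its underside
- spool_orange: bystander: orange thread spool, 38 across, 44 tall (mm), loose; origin at the middle of its underside
- spool_brown: bystander: brown thread spool, 38 across, 44 tall (mm), loose; origin at the middle of its underside
- scissors: bystander: scissors with blue loops, about 170 long, lying flat, 10 tall (mm), loose; origin at the middle of its underside
- pincushion: bystander: red domed pincushion, 68 across, 35 tall (mm), loose; origin at the middle of its underside
- mug: bystander: blue mug, 80 across, 90 tall (mm), loose; origin at the middle of its underside
- button_jar: bystander: amber jar with green lid, 60 across, 75 tall (mm), loose; origin at the middle of its underside
There are look-alikes about, which are no part of the job. Of the things like the switchbox, leave any that is brown; of the rest the smaller one is meant.

How it is judged:
By the outcome, as a careful person would: the job done as asked, in the order asked, and still so for the second after the job is handed in, while the arm keeps its last pose, push and grip.
It also fails if it takes over 64 s, if anything falls off the work surface, if the arm or the gripper's body presses on something with over 40 N, if the wrist force passes 120 N, or if a joint passes its speed limit or range.

### The arm

A 6-joint arm with a two-finger parallel gripper is mounted at the origin on the work surface. World frame = base frame: x ahead of the robot, y to its left, z up, the work surface at z = 0. Lengths are in m, angles in rad, forces in N, time in s.
With the tool pointing down it reaches from about 0.375 to 0.9 m from the base axis. Payload 3.1 kg.
Tool frame: the origin (TCP) lies between the finger pads; the fingertips stand 8 mm ahead of it and the grasp point (between the pads) lies 11 mm behind it; z points along the fingers, y is the line along which they close (so a half turn about z gives the same grasp; the last joint's range is limited). The gripper opens to 85 mm and grips with 20 to 120 N. Pads are 22 mm wide; open, the fingers measure 114 mm over their backs; the gripper's body (76 mm by 85 mm) begins 54 mm behind the grasp point. The pads swing forward as they close: fully open they stand 13 mm farther back than shut.
Start: joints at [-1.508, 0.527, 1.433, -0, 1.181, -0.178], TCP at [0.149, -0.607, 0.203] pointing down, gripper open.
Joint ranges: [-3.08, 3.08], [-0.75, 2.2], [0.22, 2.44], [-1.43, 4.57], [0, 2.65], [-2.85, 2.85]. Speed limits (rad/s): [2.79, 2.79, 3.14, 3.14, 3.14, 3.14].

### API

Orientations are given as a unit quaternion [x, y, z, w].
In Python, from station import readout, cams, sign_off gives the robot as it stands.
- The arm moves only by the tool send_rows, never from a script. Its argument "commands" is text: rows parted by semicolons, each of 5 numbers parted by spaces: the finger opening in mm, from 0 to 85.4, then the shift along the tool's x, y, z each as a share of 0.02 m, from -1 to 1, then the turn about the tool's z as a share of 4 degrees, from -1 to 1. In form: grip dx dy dz spin; .... A call has 1 to 20 rows; each row shifts and turns the commanded pose from where the row before left it, along the tool's axes as they then stand; what a row does not reach is not made up. A row lasts 1/12 s, in which the tool goes at most 41.7 mm and 7.16 degrees, less where a joint would pass 70% of its speed; a pose out of reach is approached as far as the arm can. A call with a number of a shift or a turn outside -1 to 1 is refused whole. A call with a gripper value outside its range is refused whole. The fingers move at their own pace and stop on an object; "grip_force" is the grip in N (left out, the last holds). Time passes only in rows, so rows that do not move let the fingers close. It gives the time, the measured TCP pose, the force, the opening and the grip force at its end, in the units of the state.
- readout.sense(): the state, without advancing time (a new reading comes with each control period).
- cams.snapshot(name): name is "scene" or "top" or "wrist"; returns a dict with "pixels" (400x640x3 uint8, red, green, blue), "intrinsics" (3x3 intrinsics, pixels), "dist" ([k1, k2, p1, p2, k3] as OpenCV has them; the pictures are not rectified), "eye" and "rotation" of the camera in the world. Camera axes: x right, y down, z forward; pixel columns grow to the right and rows downward; lengths in m; the calibration is good to about 2 mm. A picture is of the moment at which its call begins. There is no depth.
- sign_off(): hands the job in; it is judged then, once.
The state is a dict: "t": time; "q": joint angles; "qd": joint speeds; "tau": joint torques, N m; "tcp_pos": TCP position; "tool_rot": TCP orientation; "force": force on the tool from outside, world axes, zero at the start; "ft_torque": the same for the moment, N m; "finger_gap": opening from 0.0 (shut) to 1.0 (fully open); "gripper_force": force on a finger pad.
Only numpy, scipy, OpenCV 4.12 (cv2) and the standard library are available. Lean on these libraries where they do the work, as an engineer would, in place of code of your own. Each camera call takes 0.05 s, during which the arm holds its last target. There are 200 camera calls.

## Working session

There is one attempt and no reset: what is moved stays moved. The work goes in short steps, Python scripts to look and compute and a tool call to move; the robot and the scene stay as the last step left them, time stands still between calls to the robot, and variables do not carry over. Pictures are saved under pics/ and viewed, at most 10 in all, crops included, and the job is handed in when it is done.

Besides the shell and the picture viewer there is one more tool, called after "Request:" by a JSON object that holds its "fn" and its "kwargs". send_rows: Moves the arm, as the interface text tells. Its arguments: {"type":"object","properties":{"commands":{"type":"string"},"grip_force":{"type":"number"}},"required":["commands"]}

```bash
mkdir -p pics; ls
cat > h.py <<'E'
import numpy as np, cv2
from station import readout, cams, sign_off
def snap(n,save=None):
    s=cams.snapshot(n); s={k:np.array(v) if k!='x' else v for k,v in s.items()}
    np.savez(f'{n}.npz',**s)
    if save: cv2.imwrite(f'pics/{save}.png',cv2.cvtColor(s['pixels'],cv2.COLOR_RGB2BGR))
    return s
def load(n): return dict(np.load(f'{n}.npz'))
def ray(s,uv):
    p=cv2.undistortPoints(np.array(uv,float).reshape(-1,1,2),s['intrinsics'],s['dist'])[:,0]
    d=np.c_[p,np.ones(len(p))]@s['rotation'].T
    return s['eye'],d/np.linalg.norm(d,axis=1)[:,None]
def onz(s,uv,z):
    e,d=ray(s,uv); return e+d*((z-e[2])/d[:,2])[:,None]
def tri(s1,u1,s2,u2):
    e1,d1=ray(s1,u1); e2,d2=ray(s2,u2); out=[]
    for a,b in zip(d1,d2):
        t=np.linalg.lstsq(np.c_[a,-b],e2-e1,rcond=None)[0]
        p,q=e1+t[0]*a,e2+t[1]*b; out.append(np.r_[(p+q)/2,np.linalg.norm(p-q)])
    return np.array(out)
def proj(s,P):
    R=s['rotation'].T; rv=cv2.Rodrigues(R)[0]; return cv2.projectPoints(np.array(P,float).reshape(-1,1,3),rv,-R@s['eye'],s['intrinsics'],s['dist'])[0][:,0]
E
python3 - <<'E'
from h import *
for n in ('top','scene'):
    s=snap(n,n+'0'); print(n,s['eye'],s['rotation'].round(3).tolist(),s['intrinsics'].round(1).tolist())
print(readout.sense())
E
```

```text
pics
top [0.24964426 0.007052   1.36745179] [0.714, -0.693, 0.072, -0.076] [[473.7, 0.0, 322.7], [0.0, 473.7, 200.5], [0.0, 0.0, 1.0]]
scene [ 1.28110162 -0.07793036  0.94112708] [0.696, 0.624, -0.23, -0.27] [[419.5, 0.0, 319.0], [0.0, 419.5, 201.8], [0.0, 0.0, 1.0]]
{'t': 0.1, 'q': array([-1.50850216e+00,  5.28401497e-01,  1.43377425e+00, -3.48840121e-05,
        1.18143792e+00, -1.78479698e-01]), 'qd': array([ 0.00173567, -0.00159091, -0.00214179,  0.00150822,  0.00174213,
        0.00105724]), 'tau': array([-1.06857383e-04, -4.43305027e+01, -1.78586930e+01, -2.36166288e-04,
        3.91411566e-03, -2.51164755e-05]), 'tcp_pos': array([ 0.14901932, -0.60623957,  0.20171414]), 'tool_rot': array([ 9.92760937e-01,  1.20102878e-01,  4.25672984e-05, -1.00973507e-03]), 'force': array([-0.20354551, -1.24561046, -0.28806827]), 'ft_torque': array([-0.03460538, -0.01561684,  0.01048037]), 'gripper_force': 0.0, 'finger_gap': 1.0006311523549818}
```

View pics/top0.png

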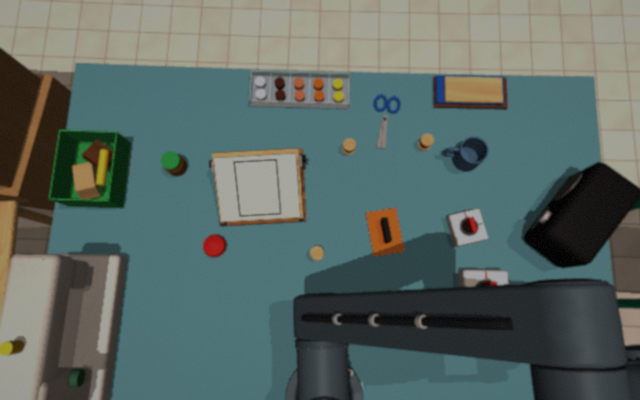

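View pics/scene0.png

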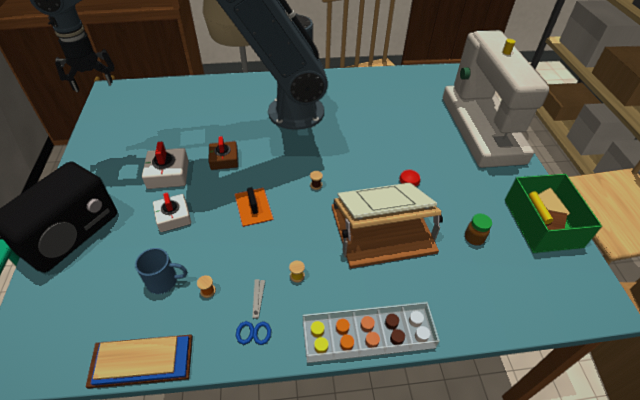

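The top view shows the stand at (258,187) and the template at (385,231). There are three switchbox-like things in the scene view: large white (165,167), small white (171,212), and brown (223,153). The smaller white one is meant, which is (468,227) in the top view. I'll confirm it in a crop and measure it.

```bash
cat > m.py <<'E'
from h import *
t=load('top'); s=load('scene')
def comps(im,mask,n=6,amin=40):
    k,l,st,c=cv2.connectedComponentsWithStats(mask.astype(np.uint8)*255)
    return [(l==i,st[i],c[i]) for i in range(1,k) if st[i,4]>amin]
for nm,S in (('top',t),('scene',s)):
    hsv=cv2.cvtColor(S['pixels'],cv2.COLOR_RGB2HSV); H,Sa,V=cv2.split(hsv)
    print(nm)
    for col,m in (('white',(Sa<50)&(V>135)),('orange',(H>4)&(H<16)&(Sa>190)&(V>130)),('red',((H<4)|(H>175))&(Sa>180)&(V>80))):
        for l,st,c in comps(S,m):
            if nm=='top' and not(200<c[0]<520 and 120<c[1]<300): continue
            if nm=='scene' and not(130<c[0]<450 and 120<c[1]<240): continue
            ct=max(cv2.findContours(l.astype(np.uint8),0,2)[0],key=cv2.contourArea)
            r=cv2.minAreaRect(ct); h=cv2.convexHull(ct); ap=cv2.approxPolyDP(h,4,True)[:,0]
            print(col,st.tolist(),c.round(1),'rect',cv2.boxPoints(r).round(1).tolist(),'poly',ap.tolist())
def crop(S,x,y,w,h,f): return cv2.resize(S['pixels'][y:y+h,x:x+w],(w*f,h*f),interpolation=cv2.INTER_CUBIC)
a=crop(t,360,195,160,105,5)
cv2.imwrite('pics/c1.png',cv2.cvtColor(a,cv2.COLOR_RGB2BGR))
b=np.vstack([crop(s,130,130,150,105,5)])
g1=crop(t,200,140,115,90,4); g2=crop(s,325,175,125,60,4)
cv2.imwrite('pics/c2.png',cv2.cvtColor(b,cv2.COLOR_RGB2BGR))
o=np.zeros((600,500,3),np.uint8); o[:360,:460]=g1; o[360:600,:500]=g2
cv2.imwrite('pics/c3.png',cv2.cvtColor(o,cv2.COLOR_RGB2BGR))
E
python3 m.py
```

```text
top
white [214, 154, 86, 67, 2683] [257.3 186.4] rect [[213.6999969482422, 157.6999969482422], [295.8999938964844, 152.8000030517578], [299.70001220703125, 216.3000030517578], [217.60000610351562, 221.1999969482422]] poly [[295, 155], [299, 216], [221, 219], [214, 158]]
white [235, 161, 45, 54, 2068] [257.2 187.3] rect [[234.8000030517578, 162.6999969482422], [274.79998779296875, 159.5], [279.1000061035156, 212.10000610351562], [239.10000610351562, 215.3000030517578]] poly [[274, 161], [279, 211], [241, 214], [235, 164]]
white [450, 209, 38, 36, 659] [468.5 226.8] rect [[449.1000061035156, 215.1999969482422], [480.1000061035156, 207.5], [487.70001220703125, 237.8000030517578], [456.6000061035156, 245.60000610351562]] poly [[478, 209], [487, 238], [458, 244], [450, 216]]
white [464, 271, 21, 9, 176] [474.3 274.7] rect [[464.0, 271.0], [484.0, 271.0], [484.0, 279.0], [464.0, 279.0]] poly [[484, 271], [482, 279], [464, 276], [464, 271]]
white [487, 271, 21, 14, 230] [497.9 276.4] rect [[487.0, 271.0], [507.0, 271.0], [507.0, 284.0], [487.0, 284.0]] poly [[507, 282], [497, 283], [487, 27
[... 1668 characters left out ...]
37.0], [222.0, 151.0], [219.0, 151.0]] poly [[219, 137], [222, 151]]
red [155, 142, 8, 22, 108] [158.9 152. ] rect [[155.0, 142.0], [162.0, 142.0], [162.0, 163.0], [155.0, 163.0]] poly [[161, 142], [159, 163], [155, 153]]
red [400, 170, 20, 16, 220] [409.7 177.2] rect [[398.79998779296875, 181.5], [401.70001220703125, 168.1999969482422], [420.8999938964844, 172.3000030517578], [418.0, 185.60000610351562]] poly [[401, 174], [413, 171], [419, 181], [401, 182]]
red [164, 193, 8, 17, 68] [167.1 201.1] rect [[162.6999969482422, 193.8000030517578], [167.1999969482422, 192.6999969482422], [171.1999969482422, 208.89999389648438], [166.8000030517578, 210.10000610351562]] poly [[166, 193], [171, 209]]
```

View pics/c2.png

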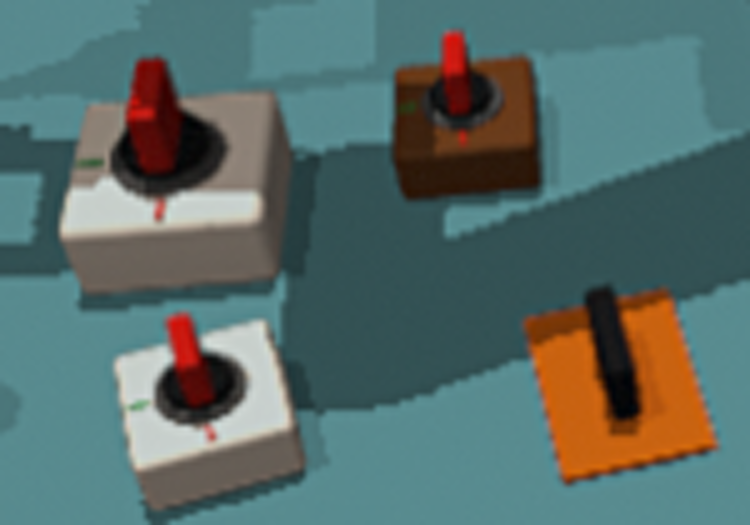

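View pics/c3.png

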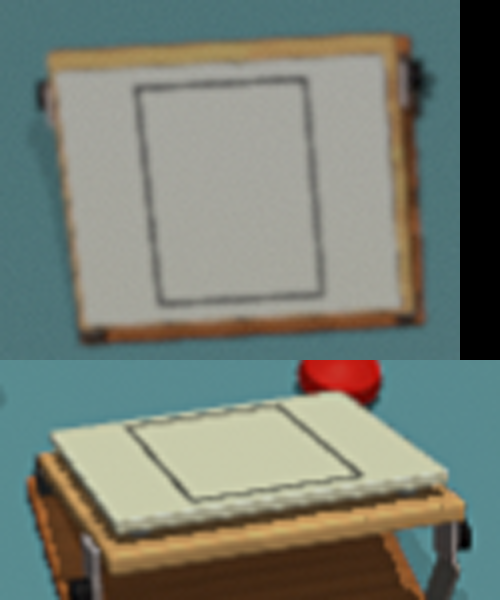

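The crop confirms it: the small white switchbox is at scene (171,212), with the large white one at (165,167) and the brown one at (223,153) left alone. The second crop shows the glass outline corners clearly in both views.

```bash
cat > m2.py <<'E'
from h import *
t=load('top'); s=load('scene')
T=(np.array([[137,88],[305,78],[323,294],[160,303]])+.5)/4-.5+[200,140]
C=(np.array([[360,114],[193,140],[128,68],[280,45]])+.5)/4-.5+[325,175]
P=tri(t,T,s,C); print(P.round(4)); P=P[:,:3]
print('sides',[np.linalg.norm(P[i]-P[(i+1)%4]).round(4) for i in range(4)])
c=P.mean(0); ux=(P[0]+P[1]-P[2]-P[3]); ux/=np.linalg.norm(ux); uy=P[0]+P[3]-P[1]-P[2]; uy/=np.linalg.norm(uy)
n=np.cross(ux,uy); n/=np.linalg.norm(n)
print('c',c,'ux',ux,'n',n,'slope',np.degrees(np.arcsin(ux[2])),'tilt',np.degrees(np.arccos(n[2])),'yaw',np.degrees(np.arctan2(ux[1],ux[0])))
B=onz(t,[[478.5,208.5],[487.5,238],[457.5,244.5],[449.5,215.5]],.042)
print('box',B.round(3).tolist(),B.mean(0),[np.linalg.norm(B[i]-B[(i+1)%4]).round(3) for i in range(4)])
b=onz(s,[[183,194],[188.5,214],[156,223.5],[152.5,201]],.042);print('box scene',b.mean(0))
print('knob top ends', onz(t,[[470.5,218.5],[475,231]],.087))
O=onz(t,[[367,213.5],[394,208.5],[402.5,248],[374.5,253]],.006)
print('templ',O.round(3).tolist(),O.mean(0),[np.linalg.norm(O[i]-O[(i+1)%4]).round(3) for i in range(4)])
o=onz(s,[[263.5,189.5],[272.5,218],[243,225.5],[235.5,198]],.006);print('templ s',o.round(3).tolist(),o.mean(0))
for S,n,lo,hi in((t,'t',(365,205),(405,255)),(s,'s',(235,182),(275,225))):
    g=S['pixels'][lo[1]:hi[1],lo[0]:hi[0]]; m=(g.max(2)<45).astype(np.uint8)
    k,l,st,cc=cv2.connectedComponentsWithStats(m); i=1+st[1:,4].argmax()
    ct=max(cv2.findContours((l==i).astype(np.uint8),0,2)[0],key=cv2.contourArea); bx=cv2.boxPoints(cv2.minAreaRect(ct))+lo
    print('handle',n,st[i],cc[i]+lo,onz(S,bx,.045 if n=='t' else .03).round(3).tolist())
E
python3 m2.py
```

```text
Traceback (most recent call last):
  File "m2.py", line 5, in <module>
    P=tri(t,T,s,C); print(P.round(4)); P=P[:,:3]
  File "h.py", line 16, in tri
    e1,d1=ray(s1,u1); e2,d2=ray(s2,u2); out=[]
          ~~~^^^^^^^
  File "h.py", line 11, in ray
    d=np.c_[p,np.ones(len(p))]@s['rotation'].T
      ~~~~~~~~~~~~~~~~~~~~~~~~^~~~~~~~~~~~~~~~
ValueError: matmul: Input operand 1 has a mismatch in its core dimension 0, with gufunc signature (n?,k),(k,m?)->(n?,m?) (size 4 is different from 3)
```

```bash
sed -i "s/^    if save: cv2/    s['rotation']=Rotation.from_quat(s['rotation']).as_matrix()\n    if save: cv2/; s/^import numpy.*/&\nfrom scipy.spatial.transform import Rotation/; s/^def load.*/def load(n):\n    d=dict(np.load(f'\.\/{n}.npz')); d['rotation']=Rotation.from_quat(d['rotation']).as_matrix(); return d/" h.py; python3 m2.py
```

```text
[[6.086e-01 2.596e-01 1.423e-01 2.000e-04]
 [6.192e-01 1.479e-01 1.423e-01 1.000e-03]
 [4.855e-01 1.363e-01 6.700e-02 1.400e-03]
 [4.757e-01 2.493e-01 6.860e-02 2.000e-03]]
sides [np.float64(0.1122), np.float64(0.1538), np.float64(0.1135), np.float64(0.1523)]
c [0.54724854 0.19828353 0.10504966] ux [0.87066337 0.07167484 0.48662923] n [-0.48411112 -0.05026558  0.87356156] slope 29.119270688468443 tilt 29.124808845020173 yaw 4.706097513947914
box [[0.52, -0.423, 0.042], [0.437, -0.445, 0.042], [0.416, -0.361, 0.042], [0.497, -0.341, 0.042]] [ 0.46752043 -0.39240758  0.042     ] [np.float64(0.086), np.float64(0.086), np.float64(0.084), np.float64(0.085)]
box scene [ 0.47137009 -0.39254058  0.042     ]
knob top ends [[ 0.48243731 -0.38577403  0.087     ]
 [ 0.4484112  -0.39661878  0.087     ]]
templ [[0.503, -0.111, 0.006], [0.52, -0.19, 0.006], [0.405, -0.214, 0.006], [0.388, -0.134, 0.006]] [ 0.45417598 -0.16219802  0.006     ] [np.float64(0.08), np.float64(0.117), np.float64(0.082), np.float64(0.117)]
templ s [[0.393, -0.13, 0.006], [0.508, -0.107, 0.006], [0.527, -0.192, 0.006], [0.419, -0.214, 0.006]] [ 0.4616686  -0.16072069  0.006     ]
handle t [ 17  14   9  23 122] [385.50819672 230.04098361] [[0.48, -0.147, 0.045], [0.483, -0.161, 0.045], [0.421, -0.174, 0.045], [0.417, -0.159, 0.045]]
handle s [ 12   5  11  27 141] [252.04964539 200.06382979] [[0.405, -0.179, 0.03], [0.401, -0.163, 0.03], [0.502, -0.146, 0.03], [0.506, -0.162, 0.03]]
```

Everything is consistent: the outline measures 152x113, the slope is about 29°, and the box is at (0.469,-0.393) with about 15° yaw. I'll go above the knob and look from close by.

Request:
{"fn": "send_rows", "kwargs": {"commands": "85 0.9 -0.33 0 0;85 0.9 -0.33 0 0;85 0.9 -0.33 0 0;85 0.9 -0.33 0 0;85 0.9 -0.33 0 0;85 0.9 -0.33 0 0;85 0.9 -0.33 0 0;85 0.9 -0.33 0 0;85 0.9 -0.33 0 0;85 0.9 -0.33 0 0;85 0.9 -0.33 0 0;85 0.9 -0.33 0 0;85 0.9 -0.33 0 0;85 0.9 -0.33 0 0;85 0.9 -0.33 0 0;85 0.9 -0.33 0 0;85 0.9 -0.33 0 0;85 0.9 -0.33 0 0;85 0.9 -0.33 0 0;85 0.9 -0.33 0 0", "grip_force": 40}}

```text
t: 1.77
tcp_pos: [0.4677, -0.3919, 0.2021]
tool_rot: [0.993, 0.12, -0.0, -0.001]
force: [-0.7, 0.3, 0.7]
finger_gap: 0.999
gripper_force: 0.0
```

```bash
cat > w.py <<'E'
import sys
from h import *
s=snap('wrist',sys.argv[1]); r=readout.sense(); R=Rotation.from_quat(r['tool_rot']).as_matrix()
print(r['t'],r['tcp_pos'].round(4),'yaw',np.degrees(np.arctan2(R[1,0],R[0,0])).round(2),'F',r['force'].round(2),r['finger_gap'],r['q'].round(2),s['eye'])
hsv=cv2.cvtColor(s['pixels'],cv2.COLOR_RGB2HSV);H,S,V=cv2.split(hsv)
def rect(m,z,nm):
    k,l,st,c=cv2.connectedComponentsWithStats(m.astype(np.uint8)); i=1+st[1:,4].argmax()
    ct=max(cv2.findContours((l==i).astype(np.uint8),0,2)[0],key=cv2.contourArea)
    bx=cv2.boxPoints(cv2.minAreaRect(ct)); P=onz(s,bx,z)
    print(nm,c[i].round(1),bx.round(0).tolist(),P.mean(0).round(4),[np.linalg.norm(P[j]-P[j+1]).round(4) for j in (0,1)],[np.degrees(np.arctan2(*(P[j+1]-P[j])[[1,0]])).round(1) for j in(0,1)])
if 'k' in sys.argv[2]:
    rect(((H<5)|(H>174))&(S>150)&(V>60),.087,'red'); rect((S<60)&(V>120),.042,'box')
if 't' in sys.argv[2]:
    rect((H>4)&(H<18)&(S>180)&(V>70),.006,'plate'); rect((V<45),.052,'handle')
E
python3 w.py w1 k
```

```text
1.8167 [ 0.4706 -0.3897  0.2022] yaw 13.92 F [0.71 0.9  0.68] 0.9892883850972198 [-0.88  0.51  1.47  0.    1.16  0.45] [ 0.53184252 -0.37647223  0.37282824]
red [321.2 185.1] [[315.0, 166.0], [327.0, 166.0], [327.0, 204.0], [315.0, 204.0]] [ 0.4689 -0.3931  0.087 ] [np.float64(0.0118), np.float64(0.039)] [np.float64(-76.2), np.float64(-165.8)]
box [319.  291.6] [[266.0, 327.0], [280.0, 254.0], [376.0, 273.0], [362.0, 346.0]] [ 0.3077 -0.4334  0.042 ] [np.float64(0.1106), np.float64(0.1232)] [np.float64(1.3), np.float64(-88.7)]
```

View pics/w1.png

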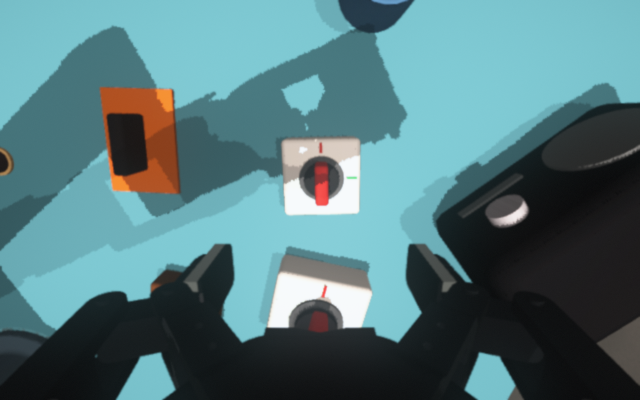

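The wrist view shows the small white box's red bar at (321,185), lying along tool x, with its green mark clockwise at (352,178). The big box is at (320,300), clear of the fingers. I'll descend and close.

Request:
{"fn": "send_rows", "kwargs": {"commands": "85 0.1 0 0.9 0;85 0 0 0.9 0;85 0 0 0.9 0;85 0 0 0.9 0;85 0 0 0.9 0;85 0 0 0.9 0;85 0 0 0.9 0;85 0 0 0.45 0;85 0 0 0 0;8 0 0 0 0;8 0 0 0 0;8 0 0 0 0;8 0 0 0 0;8 0 0 0 0;8 0 0 0 0;8 0 0 0 0;8 0 0 0 0", "grip_force": 50}}

```text
t: 3.23
tcp_pos: [0.4692, -0.3925, 0.0678]
tool_rot: [0.993, 0.12, 0.0, 0.0]
force: [0.6, -0.5, -0.3]
finger_gap: 0.094
gripper_force: 0.0
```

The fingers reached 8 mm with no force, so the bar isn't between them. I'll look.

```bash
python3 w.py w2 k
python3 - <<'E'
from h import *
s=snap('scene'); t=snap('top'); w=load('wrist')
def crop(S,x,y,w,h,f): return cv2.resize(S['pixels'][y:y+h,x:x+w],(w*f,h*f),interpolation=cv2.INTER_CUBIC)
o=np.zeros((600,800,3),np.uint8); o[:300,:400]=crop(s,120,140,100,75,4); o[:300,400:]=crop(t,420,190,100,75,4); o[300:,160:640]=cv2.resize(w['pixels'],(480,300))
cv2.imwrite('pics/d1.png',cv2.cvtColor(o,cv2.COLOR_RGB2BGR))
E
```

```text
3.2833 [ 0.4692 -0.3924  0.0677] yaw 13.8 F [-0.09  0.33 -0.  ] 0.10273763982781958 [-0.88  0.68  1.58  0.    0.88  0.45] [ 0.53320314 -0.37677917  0.23859865]
red [319.9 229.2] [[308.0, 194.0], [332.0, 194.0], [332.0, 271.0], [308.0, 271.0]] [ 0.4729 -0.3919  0.087 ] [np.float64(0.0128), np.float64(0.046)] [np.float64(-76.2), np.float64(-165.5)]
box [321.4 197. ] [[255.0, 151.0], [384.0, 149.0], [386.0, 270.0], [257.0, 272.0]] [ 0.4697 -0.3931  0.042 ] [np.float64(0.0863), np.float64(0.0901)] [np.float64(-75.1), np.float64(-161.7)]
```

View pics/d1.png

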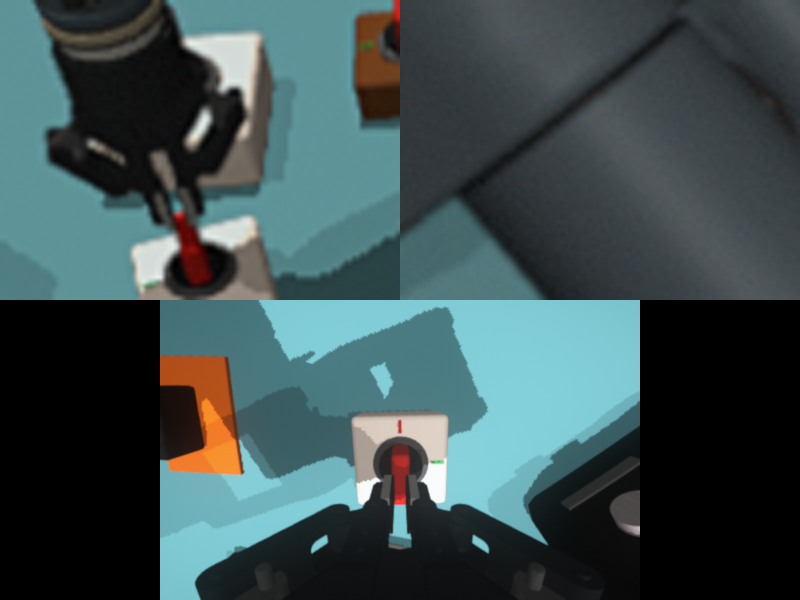

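The view shows the fingers straddling the bar with its far part between the tips, so they may simply not have closed enough yet. I'll command fully shut.

Request:
{"fn": "send_rows", "kwargs": {"commands": "0 0 0 0 0;0 0 0 0 0;0 0 0 0 0;0 0 0 0 0", "grip_force": 50}}

```text
t: 3.72
tcp_pos: [0.4692, -0.3924, 0.0676]
tool_rot: [0.993, 0.12, -0.0, -0.0]
force: [0.8, 0.2, -0.7]
finger_gap: -0.003
gripper_force: 0.0
```

Run:
```python
from h import *
s=snap('scene'); w=snap('wrist'); r=readout.sense(); p=r['tcp_pos']
Q=[p+[0,0,-.008],p,p+[0,0,.011],[.469,-.393,.087],[.469,-.393,.053]]
o=np.zeros((600,800,3),np.uint8)
for S,x,y,ww,h,f,dst in ((s,120,140,100,75,8,(0,0)),(w,220,150,200,150,4,(0,0))):
    a=cv2.resize(S['pixels'][y:y+h,x:x+ww],(ww*f,h*f),interpolation=cv2.INTER_CUBIC); q=proj(S,Q); print(q.round(1).tolist())
    a=cv2.resize(a,(400,300)); k=400/ww
    for (u,v),c in zip(q,[(0,255,0),(255,255,0),(255,0,255),(0,0,255),(0,255,255)]): cv2.circle(a,(int((u-x)*k),int((v-y)*k)),3,c,-1)
    if S is s: A=a
cv2.imwrite('pics/d2.png',cv2.cvtColor(np.hstack([A,a]),cv2.COLOR_RGB2BGR))
```

```text
[[168.6, 203.2], [167.9, 201.3], [166.9, 198.6], [165.9, 196.5], [169.0, 204.7]]
[[319.4, 223.4], [319.4, 227.8], [319.4, 234.6], [320.4, 240.9], [320.3, 220.4]]
```

View pics/d2.png

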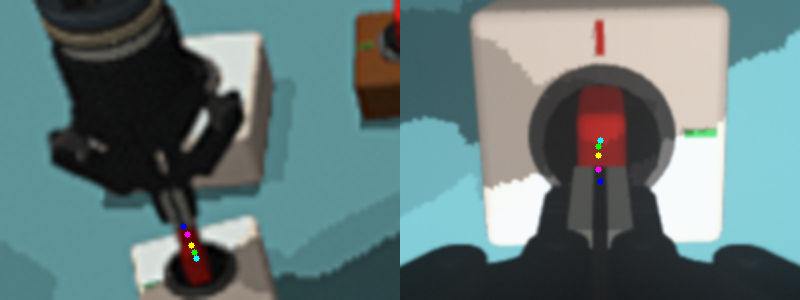

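Run:
```python
from h import *
s=load('scene');w=load('wrist')
print(tri(s,[[166.7,195.5]],w,[[319,233.5]]), tri(s,[[171,209]],w,[[320,208]]))
```

```text
[[ 0.47676571 -0.38868778  0.09812782  0.00325162]] [[ 0.47260074 -0.39133772  0.03793306  0.0012164 ]]
```

The fingertips triangulate to about z 0.09, above the bar's top, so they stand about 30 mm higher than nominal. I'll open, go 24 mm lower and close.

Request:
{"fn": "send_rows", "kwargs": {"commands": "60 0 0 0 0;60 0 0 0 0;60 0 0 0 0;60 0 0 0 0;60 0 0 0 0;60 0 0 0.4 0;60 0 0 0.4 0;60 0 0 0.4 0;60 0 0 0 0;0 0 0 0 0;0 0 0 0 0;0 0 0 0 0;0 0 0 0 0;0 0 0 0 0;0 0 0 0 0;0 0 0 0 0", "grip_force": 50}}

```text
t: 5.15
tcp_pos: [0.4694, -0.3931, 0.0441]
tool_rot: [0.993, 0.12, 0.0, 0.001]
force: [-0.8, -1.9, 0.6]
finger_gap: 0.151
gripper_force: 51.8
```

```bash
python3 w.py w3 k
python3 - <<'E'
from h import *
s=snap('scene'); w=load('wrist')
f=lambda S,x,y,ww,h:cv2.resize(S['pixels'][y:y+h,x:x+ww],(400,300),interpolation=cv2.INTER_CUBIC)
cv2.imwrite('pics/d3.png',cv2.cvtColor(np.hstack([f(s,120,140,100,75),f(w,220,150,200,150)]),cv2.COLOR_RGB2BGR))
E
```

```text
5.2 [ 0.4694 -0.3931  0.0441] yaw 13.8 F [-0.44 -1.49  1.97] 0.1473765369346598 [-0.88  0.72  1.59 -0.    0.84  0.45] [ 0.53330655 -0.37721913  0.21494468]
red [319.5 249.3] [[306.0, 204.0], [333.0, 204.0], [333.0, 295.0], [306.0, 295.0]] [ 0.4736 -0.392   0.087 ] [np.float64(0.0123), np.float64(0.0476)] [np.float64(-76.2), np.float64(-165.5)]
box [320.2 199.4] [[246.0, 153.0], [391.0, 153.0], [391.0, 279.0], [246.0, 279.0]] [ 0.4736 -0.3915  0.042 ] [np.float64(0.0855), np.float64(0.0837)] [np.float64(-76.2), np.float64(-162.4)]
```

Gripped with 52 N. Now I'll twist clockwise (positive spin).

Request:
{"fn": "send_rows", "kwargs": {"commands": "0 0 0 0 0.9;0 0 0 0 0.9;0 0 0 0 0.9;0 0 0 0 0.9;0 0 0 0 0.9;0 0 0 0 0.9;0 0 0 0 0.9;0 0 0 0 0.9;0 0 0 0 0.9;0 0 0 0 0.9;0 0 0 0 0.9;0 0 0 0 0.9;0 0 0 0 0.9;0 0 0 0 0.9;0 0 0 0 0.9;0 0 0 0 0.4;0 0 0 0 0.4;0 0 0 0 0.4;0 0 0 0 0"}}

```text
t: 6.83
tcp_pos: [0.4693, -0.3937, 0.0441]
tool_rot: [0.924, -0.382, 0.001, 0.001]
force: [-1.6, -4.0, 2.5]
finger_gap: 0.147
gripper_force: 52.2
```

```bash
python3 w.py w4 k; python3 -c "
from h import *;r=readout.sense();print(r['ft_torque'],r['tau'][5],r['gripper_force'])"
```

```text
6.8833 [ 0.4693 -0.3937  0.0441] yaw -44.85 F [-1.59 -4.48  2.82] 0.14520991543059875 [-0.88  0.72  1.59 -0.    0.83  1.48] [ 0.51566119 -0.44092903  0.2150606 ]
red [319.5 248.9] [[305.0, 204.0], [333.0, 204.0], [333.0, 294.0], [305.0, 294.0]] [ 0.4724 -0.398   0.087 ] [np.float64(0.0128), np.float64(0.0469)] [np.float64(-134.9), np.float64(135.8)]
box [320.7 200.8] [[228.0, 250.0], [293.0, 129.0], [419.0, 197.0], [353.0, 317.0]] [ 0.4665 -0.3961  0.042 ] [np.float64(0.0876), np.float64(0.0864)] [np.float64(-75.0), np.float64(-162.9)]
[-0.57855576  0.2789534   0.53522709] 0.5699094571173191 52.25320100784302
```

Torque of 0.54 N m is far above the spring's 0.12, after 58.7° of turn, so it's at the stop. I'll let go, lift and check that it sprang back.

Request:
{"fn": "send_rows", "kwargs": {"commands": "85 0 0 0 0;85 0 0 0 0;85 0 0 0 0;85 0 0 0 0;85 0 0 0 0;85 0 0 0 0;85 0 0 0 0;85 0 0 0 0;85 0 0 -0.8 0;85 0 0 -0.9 0;85 0 0 -0.9 0;85 0 0 -0.9 0;85 0 0 -0.9 0;85 0 0 -0.9 0;85 0 0 0 0"}}

```text
t: 8.13
tcp_pos: [0.4709, -0.3943, 0.1534]
tool_rot: [0.924, -0.383, 0.003, 0.002]
force: [0.1, -0.3, 1.2]
finger_gap: 0.998
gripper_force: 0.0
```

```bash
python3 w.py w5 kt
```

```text
8.1833 [ 0.4702 -0.3935  0.1516] yaw -45.0 F [ 0.38  0.29 -0.31] 0.995396274639458 [-0.88  0.57  1.52  0.    1.05  1.48] [ 0.51640217 -0.44107596  0.32472039]
red [319.4 200.3] [[295.0, 196.0], [306.0, 180.0], [345.0, 206.0], [335.0, 222.0]] [ 0.4692 -0.3954  0.087 ] [np.float64(0.0163), np.float64(0.0402)] [np.float64(-78.7), np.float64(-169.4)]
box [321.3 187.3] [[260.0, 205.0], [304.0, 128.0], [383.0, 173.0], [339.0, 250.0]] [ 0.467  -0.3949  0.042 ] [np.float64(0.0877), np.float64(0.0876)] [np.float64(-75.7), np.float64(-164.0)]
plate [239.1 318.1] [[210.0, 322.0], [229.0, 294.0], [262.0, 316.0], [244.0, 344.0]] [ 0.4181 -0.1926  0.006 ] [np.float64(0.0501), np.float64(0.0514)] [np.float64(-78.4), np.float64(-173.2)]
handle [320.2 348.4] [[-0.0, 244.0], [639.0, 244.0], [639.0, 399.0], [0.0, 399.0]] [ 0.3499 -0.2761  0.052 ] [np.float64(0.6845), np.float64(0.2366)] [np.float64(-135.0), np.float64(154.4)]
```

View pics/w5.png

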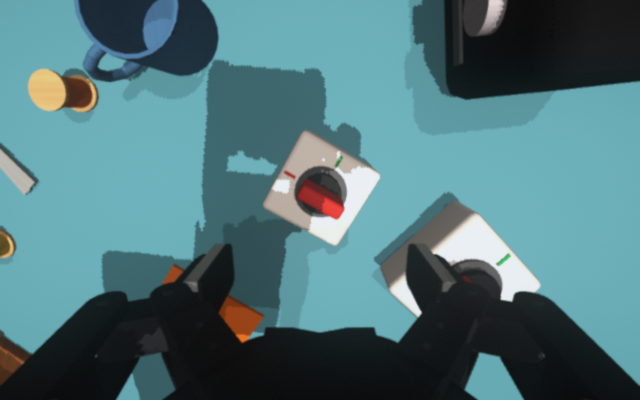

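The view shows the knob at (320,198) back at rest, its bar pointing at the red tick. Next I'll spin to the template's yaw and go above it.

Request:
{"fn": "send_rows", "kwargs": {"commands": "85 0 0 -0.2 -0.94;85 0 0 -0.2 -0.94;85 0 0 -0.2 -0.94;85 0 0 -0.2 -0.94;85 0 0 -0.2 -0.94;85 0 0 -0.2 -0.94;85 0 0 -0.2 -0.94;85 0 0 -0.2 -0.94;85 0 0 -0.2 -0.94;85 0 0 -0.2 -0.94;85 0 0 0 -0.94;85 0 0 0 -0.94;85 0 0 0 -0.94;85 0 0 0 -0.94;85 0 0 0 -0.94"}}

```text
t: 9.43
tcp_pos: [0.4685, -0.3916, 0.1879]
tool_rot: [0.995, 0.101, -0.001, -0.001]
force: [0.4, 0.1, 0.1]
finger_gap: 0.993
gripper_force: 0.0
```

Request:
{"fn": "send_rows", "kwargs": {"commands": "85 0.14 -0.95 0 0;85 0.14 -0.95 0 0;85 0.14 -0.95 0 0;85 0.14 -0.95 0 0;85 0.14 -0.95 0 0;85 0.14 -0.95 0 0;85 0.14 -0.95 0 0;85 0.14 -0.95 0 0;85 0.14 -0.95 0 0;85 0.14 -0.95 0 0;85 0.14 -0.95 0 0;85 0.14 -0.95 0 0;85 0 0 0 0;85 0 0 0 0"}}

```text
t: 10.6
tcp_pos: [0.4563, -0.1612, 0.1887]
tool_rot: [0.995, 0.1, -0.001, -0.001]
force: [-0.1, -1.0, 0.4]
finger_gap: 0.994
gripper_force: 0.0
```

```bash
python3 w.py w6 t;  python3 - <<'E'
from h import *
s=load('wrist'); g=s['pixels'][60:240,220:420]; H,S,V=cv2.split(cv2.cvtColor(g,cv2.COLOR_RGB2HSV))
m=(V<60)&(S<120); k,l,st,c=cv2.connectedComponentsWithStats(m.astype(np.uint8)); i=1+st[1:,4].argmax()
ct=max(cv2.findContours((l==i).astype(np.uint8),0,2)[0],key=cv2.contourArea);bx=cv2.boxPoints(cv2.minAreaRect(ct))+[220,60]
print(bx,onz(s,bx,.052),onz(s,bx,.052).mean(0))
E
```

```text
10.65 [ 0.4569 -0.1623  0.189 ] yaw 11.44 F [-0.48 -1.04 -0.46] 0.9971667054871644 [-0.57  0.36  1.79 -0.    0.99  0.8 ] [ 0.5212547  -0.14836191  0.35940159]
plate [320.  172.9] [[284.0, 125.0], [357.0, 125.0], [357.0, 226.0], [284.0, 226.0]] [ 0.4515 -0.1633  0.006 ] [np.float64(0.0858), np.float64(0.1264)] [np.float64(-78.5), np.float64(-166.6)]
handle [318.8 348.8] [[-0.0, 245.0], [639.0, 245.0], [639.0, 399.0], [0.0, 399.0]] [ 0.2559 -0.201   0.052 ] [np.float64(0.7757), np.float64(0.2692)] [np.float64(-78.5), np.float64(-148.6)]
[[313. 151.]
 [327. 151.]
 [327. 214.]
 [313. 214.]] [[ 0.48685634 -0.1479614   0.052     ]
 [ 0.48977281 -0.16228001  0.052     ]
 [ 0.42202824 -0.17653983  0.052     ]
 [ 0.41893363 -0.16136806  0.052     ]] [ 0.45439775 -0.16203733  0.052     ]
```

View pics/w6.png

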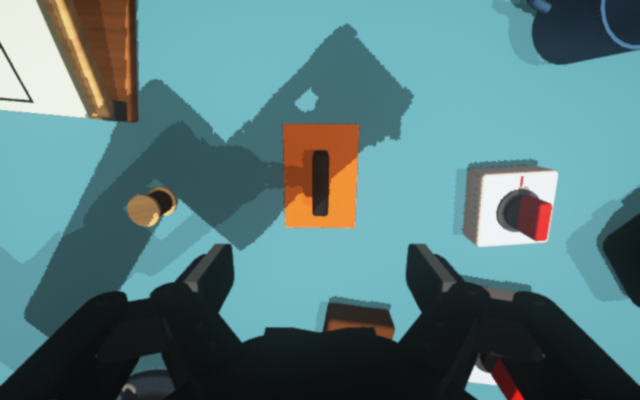

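The view shows the template at (320,175) aligned with the tool, and the handle at (320,182) between the fingers. I'll shift 4 mm back, part-close to 40 mm and descend in stages, watching force to find the true tip height.

Request:
{"fn": "send_rows", "kwargs": {"commands": "40 -0.2 0 0 0;40 0 0 0 0;40 0 0 0.94 0;40 0 0 0.94 0;40 0 0 0.94 0;40 0 0 0.94 0;40 0 0 0.94 0;40 0 0 0.94 0;40 0 0 0.94 0;40 0 0 0.94 0;40 0 0 0.94 0;40 0 0 0 0;40 0 0 0 0"}}

```text
t: 11.73
tcp_pos: [0.4525, -0.1634, 0.0197]
tool_rot: [0.995, 0.099, -0.001, -0.001]
force: [-0.3, 0.8, 1.1]
finger_gap: 0.465
gripper_force: 0.0
```

Run:
```python
from h import *
s=snap('scene'); w=snap('wrist'); print(readout.sense()['force'])
f=lambda S,x,y,ww,h:cv2.resize(S['pixels'][y:y+h,x:x+ww],(400,300),interpolation=cv2.INTER_CUBIC)
cv2.imwrite('pics/d4.png',cv2.cvtColor(np.hstack([f(s,210,140,100,75),f(w,220,130,200,150)]),cv2.COLOR_RGB2BGR))
```

```text
[-0.17322675  0.13647892  0.3730104 ]
```

View pics/d4.png

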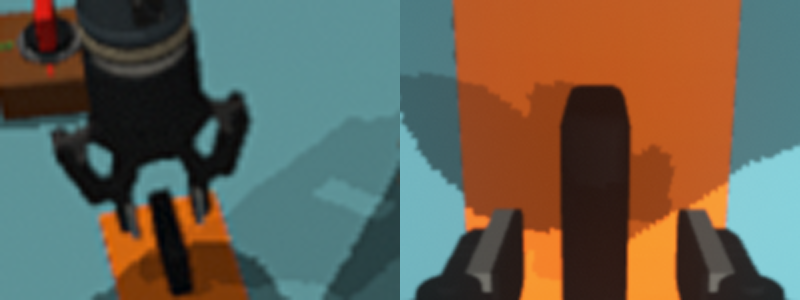

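The view shows the open tips on either side of the handle, in line with its rear half, with no contact.

Run:
```python
from h import *
s=load('scene');w=load('wrist')
# -y finger tip and +y finger tip, front corners
print(tri(s,[[210+133/4,140+235/4],[210+199/4,140+222/4]],w,[[220+145,130+105],[220+52,130+105]]).round(4))
for z in (.03,.045,.06): print(onz(w,[[365,235],[272,235]],z).round(4).tolist())
```

```text
[[ 4.652e-01 -1.856e-01  5.030e-02  3.000e-04]
 [ 4.550e-01 -1.384e-01  4.800e-02  1.000e-03]]
[[0.4577, -0.1904, 0.03], [0.4468, -0.1364, 0.03]]
[[0.4633, -0.1867, 0.045], [0.4534, -0.1377, 0.045]]
[[0.4689, -0.1831, 0.06], [0.4601, -0.1391, 0.06]]
```

Request:
{"fn": "send_rows", "kwargs": {"commands": "40 0 0 0.3 0;40 0 0 0.3 0;40 0 0 0.3 0;40 0 0 0 0"}}

```text
t: 12.17
tcp_pos: [0.4527, -0.1628, 0.0017]
tool_rot: [0.995, 0.099, -0.0, -0.0]
force: [-0.1, 1.2, -0.3]
finger_gap: 0.469
gripper_force: 0.0
```

Tips at TCP+29 mm. I'll go 10 mm lower, so the grasp point is about 37 mm above the underside with the tips clear of the plate, then grip gently so it can pivot, and lift.

Request:
{"fn": "send_rows", "kwargs": {"commands": "40 0 0 0.25 0;40 0 0 0.25 0;40 0 0 0 0;0 0 0 0 0;0 0 0 0 0;0 0 0 0 0;0 0 0 0 0;0 0 0 0 0;0 0 0 0 0", "grip_force": 25}}

```text
t: 12.92
tcp_pos: [0.4531, -0.163, -0.0076]
tool_rot: [0.995, 0.099, -0.0, -0.0]
force: [-0.4, 0.3, -0.7]
finger_gap: 0.203
gripper_force: 26.3
```

Request:
{"fn": "send_rows", "kwargs": {"commands": "0 0 0 -0.4 0;0 0 0 -0.8 0;0 0 0 -0.9 0;0 0 0 -0.9 0;0 0 0 -0.9 0;0 0 0 -0.9 0;0 0 0 -0.9 0;0 0 0 -0.9 0;0 0 0 -0.9 0;0 0 0 -0.9 0;0 0 0 -0.9 0;0 0 0 0 0;0 0 0 0 0"}}

```text
t: 14.0
tcp_pos: [0.4533, -0.1632, 0.1793]
tool_rot: [0.995, 0.099, 0.001, 0.001]
force: [-0.2, 1.0, -1.8]
finger_gap: 0.203
gripper_force: 26.4
```

```bash
cat > st.py <<'E'
from h import *
r=readout.sense();R=Rotation.from_quat(r['tool_rot']).as_matrix()
print(r['tcp_pos'].round(4),np.degrees(np.arctan2(R[1,0],R[0,0])).round(2),r['force'].round(2),r['ft_torque'].round(3),r['finger_gap'].round(3),r['gripper_force'],r['q'].round(2))
s=snap('scene');w=snap('wrist')
for n,S in(('s',s),('w',w)):
    H,Sa,V=cv2.split(cv2.cvtColor(S['pixels'],cv2.COLOR_RGB2HSV)); m=((H>4)&(H<16)&(Sa>185)&(V>60)).astype(np.uint8)
    k,l,st,c=cv2.connectedComponentsWithStats(m); i=1+st[1:,4].argmax(); ct=max(cv2.findContours((l==i).astype(np.uint8),0,2)[0],key=cv2.contourArea)
    print(n,st[i].tolist(),cv2.approxPolyDP(cv2.convexHull(ct),4,True)[:,0].tolist())
E
python3 st.py
```

```text
Traceback (most recent call last):
  File "st.py", line 3, in <module>
    print(r['tcp_pos'].round(4),np.degrees(np.arctan2(R[1,0],R[0,0])).round(2),r['force'].round(2),r['ft_torque'].round(3),r['finger_gap'].round(3),r['gripper_force'],r['q'].round(2))
                                                                                                                           ^^^^^^^^^^^^^^^^^^^^^
AttributeError: 'float' object has no attribute 'round'
```

Request:
{"fn": "send_rows", "kwargs": {"commands": "0 0 0 -0.2 -0.8;0 0 0 -0.2 -0.8;0 0.33 -0.97 0 0;0 0.33 -0.97 0 0;0 0.33 -0.97 0 0;0 0.33 -0.97 0 0;0 0.33 -0.97 0 0;0 0.33 -0.97 0 0;0 0.33 -0.97 0 0;0 0.33 -0.97 0 0;0 0.33 -0.97 0 0;0 0.33 -0.97 0 0;0 0.33 -0.97 0 0;0 0.33 -0.97 0 0;0 0.33 -0.97 0 0;0 0.33 -0.97 0 0;0 0.33 -0.97 0 0;0 0.33 -0.97 0 0;0 0.33 -0.97 0 0;0 0.33 -0.97 0 0"}}

```text
t: 15.67
tcp_pos: [0.458, 0.2065, 0.1847]
tool_rot: [0.988, 0.155, -0.002, 0.0]
force: [-0.6, 0.5, -1.7]
finger_gap: 0.205
gripper_force: 26.3
```

Request:
{"fn": "send_rows", "kwargs": {"commands": "0 0 0 0 0;0 0 0 0 0"}}

```text
t: 15.83
tcp_pos: [0.4581, 0.2061, 0.1849]
tool_rot: [0.988, 0.156, -0.002, 0.0]
force: [0.0, -0.4, -1.7]
finger_gap: 0.206
gripper_force: 26.3
```

```bash
sed -i "s/r\['finger_gap'\].round(3)/r['finger_gap']/" st.py; python3 st.py
```

```text
[0.4581 0.2061 0.1849] 17.93 [ 0.   -0.38 -1.66] [ 0.006  0.013 -0.026] 0.2055938533443058 26.309833824634552 [ 0.2   0.39  1.75 -0.    1.    1.46]
s [359, 135, 52, 35, 734] [[410, 161], [382, 169], [359, 140], [375, 135], [395, 143]]
w [237, 125, 167, 156, 17754] [[403, 126], [392, 279], [247, 279], [237, 125]]
```

The spin sign was reversed, so I'll correct it by +12.9° and shift to the target.

Request:
{"fn": "send_rows", "kwargs": {"commands": "0 0 0 0 0.81;0 0 0 0 0.81;0 0 0 0 0.81;0 0 0 0 0.81;0 0.8 0.17 0 0;0 0.8 0.17 0 0;0 0.8 0.17 0 0;0 0.8 0.17 0 0;0 0.8 0.17 0 0;0 0 0 0 0;0 0 0 0 0"}}

```text
t: 16.85
tcp_pos: [0.5405, 0.1943, 0.1858]
tool_rot: [0.999, 0.041, -0.001, 0.0]
force: [-0.8, -0.2, -1.6]
finger_gap: 0.207
gripper_force: 26.3
```

```bash
python3 st.py
python3 - <<'E'
from h import *
w=load('wrist'); t=snap('top'); r=readout.sense()
H,S,V=cv2.split(cv2.cvtColor(w['pixels'],cv2.COLOR_RGB2HSV)); m=((H>4)&(H<16)&(S>185)&(V>60)).astype(np.uint8)
ct=max(cv2.findContours(m,0,2)[0],key=cv2.contourArea); q=cv2.approxPolyDP(cv2.convexHull(ct),4,True)[:,0]
P=onz(w,q,r['tcp_pos'][2]+.014); print(q.tolist(),P.round(4).tolist())
E
```

```text
[0.5405 0.1943 0.1858] 4.71 [-0.83 -0.15 -1.61] [ 0.016  0.034 -0.008] 0.20672587357550098 26.323048174381256 [ 0.15  0.48  1.58 -0.    1.08  1.64]
s [364, 155, 48, 38, 872] [[364, 157], [399, 161], [411, 187], [378, 192]]
w [239, 125, 165, 156, 17096] [[402, 125], [392, 279], [248, 280], [239, 154], [250, 126]]
[[402, 125], [392, 279], [248, 280], [239, 154], [250, 126]] [[0.6055, 0.1567, 0.2], [0.5156, 0.1484, 0.2], [0.5077, 0.2351, 0.2], [0.5833, 0.2411, 0.2], [0.5984, 0.2355, 0.2]]
```

The plate is held centrally and level at yaw 4.7°. I'll descend to just above the expected contact, then go in small steps.

Request:
{"fn": "send_rows", "kwargs": {"commands": "0 0 -0.1 0.7 0;0 0 0 0.8 0;0 0 0 0.8 0;0 0 0 0.2 0;0 0 0 0.2 0;0 0 0 0.2 0;0 0 0 0 0;0 0 0 0 0"}}

```text
t: 17.67
tcp_pos: [0.5403, 0.1977, 0.1291]
tool_rot: [0.999, 0.042, -0.0, -0.0]
force: [-1.8, -0.2, 0.3]
finger_gap: 0.203
gripper_force: 26.5
```

```bash
python3 st.py
```

```text
[0.5403 0.1977 0.1291] 4.85 [-1.77 -0.21  0.32] [0.027 0.248 0.056] 0.20253428491061737 26.516749262809753 [0.16 0.56 1.63 0.   0.96 1.64]
s [364, 171, 45, 37, 820] [[364, 172], [399, 178], [408, 202], [377, 207]]
w [237, 125, 167, 155, 17428] [[403, 126], [391, 279], [247, 279], [237, 126]]
```

Contact came right at the predicted height. I'll continue down, shifting back slightly so the plate's top edge stays put while it pivots.

Request:
{"fn": "send_rows", "kwargs": {"commands": "0 -0.05 0 0.1 0;0 -0.05 0 0.1 0;0 -0.05 0 0.1 0;0 -0.05 0 0.1 0;0 -0.05 0 0.1 0;0 -0.05 0 0.1 0;0 0 0 0 0"}}

```text
t: 18.35
tcp_pos: [0.5342, 0.197, 0.116]
tool_rot: [0.999, 0.042, -0.0, 0.0]
force: [-1.2, 0.5, 2.7]
finger_gap: 0.205
gripper_force: 27.4
```

```bash
python3 st.py
```

```text
[0.5342 0.197  0.116 ] 4.84 [-1.21  0.55  2.7 ] [ 0.086 -0.391  0.007] 0.20511793452207167 27.365201711654663 [ 0.16  0.57  1.65 -0.    0.92  1.64]
s [363, 177, 46, 31, 724] [[363, 178], [395, 180], [408, 202], [376, 207]]
w [231, 113, 180, 167, 19722] [[408, 114], [389, 279], [249, 279], [232, 116]]
```

The plate is pivoting under about 4 N. I'll keep going.

Request:
{"fn": "send_rows", "kwargs": {"commands": "0 -0.03 0 0.1 0;0 -0.03 0 0.1 0;0 -0.03 0 0.1 0;0 -0.03 0 0.1 0;0 -0.02 0 0.1 0;0 -0.02 0 0.1 0;0 0 0 0 0"}}

```text
t: 19.03
tcp_pos: [0.5306, 0.1967, 0.1038]
tool_rot: [0.999, 0.042, -0.001, 0.0]
force: [0.3, -0.3, 3.4]
finger_gap: 0.204
gripper_force: 28.3
```

```bash
python3 st.py
```

```text
[0.5306 0.1967 0.1038] 4.84 [ 0.29 -0.33  3.36] [ 0.046 -0.076  0.005] 0.20373354084050785 28.2690292596817 [0.16 0.58 1.67 0.   0.89 1.64]
s [363, 182, 45, 26, 608] [[407, 203], [376, 207], [363, 185], [393, 182]]
w [228, 104, 191, 175, 21669] [[417, 106], [386, 278], [252, 278], [230, 158], [229, 108]]
```

Request:
{"fn": "send_rows", "kwargs": {"commands": "0 -0.02 0 0.1 0;0 -0.02 0 0.1 0;0 -0.01 0 0.1 0;0 -0.01 0 0.1 0;0 0 0 0 0"}}

```text
t: 19.55
tcp_pos: [0.5296, 0.1966, 0.0959]
tool_rot: [0.999, 0.042, -0.001, 0.0]
force: [-2.4, -0.1, 3.4]
finger_gap: 0.207
gripper_force: 29.1
```

```bash
python3 st.py
```

```text
[0.5296 0.1966 0.0959] 4.83 [-2.4  -0.12  3.43] [0.047 0.073 0.045] 0.20703722242945613 29.10186767578125 [0.16 0.59 1.68 0.   0.87 1.64]
s [363, 186, 45, 23, 525] [[407, 203], [377, 208], [363, 189], [393, 186]]
w [226, 100, 199, 178, 22558] [[421, 101], [384, 277], [255, 277], [229, 165], [226, 105], [270, 100]]
```

Nearly flush. I'll press on along the glass normal (tool +x and +z) in small steps, watching the normal force.

Request:
{"fn": "send_rows", "kwargs": {"commands": "0 0.03 0 0.06 0;0 0.03 0 0.06 0;0 0.03 0 0.06 0;0 0 0 0 0"}}

```text
t: 19.98
tcp_pos: [0.5303, 0.1966, 0.0923]
tool_rot: [0.999, 0.042, -0.002, 0.0]
force: [-5.4, -0.6, 4.6]
finger_gap: 0.204
gripper_force: 29.5
```

```bash
python3 st.py
```

```text
[0.5303 0.1966 0.0923] 4.84 [-5.38 -0.65  4.64] [0.023 0.371 0.078] 0.20385606166136 29.47339117527008 [0.16 0.6  1.68 0.   0.87 1.64]
s [363, 187, 45, 22, 511] [[407, 204], [376, 208], [363, 190], [392, 187]]
w [225, 100, 201, 178, 22665] [[423, 101], [385, 275], [255, 277], [229, 169], [225, 104]]
```

Request:
{"fn": "send_rows", "kwargs": {"commands": "0 0.03 0 0.06 0;0 0.03 0 0.06 0;0 0 0 0 0"}}

```text
t: 20.33
tcp_pos: [0.5304, 0.1966, 0.0896]
tool_rot: [0.999, 0.042, -0.003, 0.0]
force: [-6.4, -0.5, 4.8]
finger_gap: 0.207
gripper_force: 29.8
```

```bash
python3 st.py
```

```text
[0.5304 0.1966 0.0896] 4.84 [-6.39 -0.46  4.82] [0.025 0.555 0.012] 0.20663952503715272 29.786672294139862 [0.16 0.61 1.68 0.   0.86 1.64]
s [363, 188, 45, 22, 486] [[407, 204], [377, 209], [363, 192], [392, 188]]
w [219, 99, 209, 178, 22937] [[424, 100], [427, 106], [383, 276], [256, 276], [228, 168], [219, 105], [257, 99]]
```

```bash
cat > flush.py <<'E'
from h import *
w=snap('wrist'); r=readout.sense(); print(r['tcp_pos'].round(4),r['force'].round(2))
H,S,V=cv2.split(cv2.cvtColor(w['pixels'],cv2.COLOR_RGB2HSV)); m=((H>4)&(H<18)&(S>170)&(V>50))
rows=np.arange(112,272,4); L=[];R=[]
for v in rows:
    u=np.flatnonzero(m[v]); L.append(u.min()-.5);R.append(u.max()+.5)
L=np.array(L);R=np.array(R);print(L[::4],R[::4])
def fit(u):
    k=np.ones(len(u),bool)
    for _ in range(5):
        p=np.polyfit(rows[k],u[k],1); e=abs(u-np.polyval(p,rows)); k=e<max(1.0,1.5*np.median(e))
    return p,k.sum(),e[k].max()
pl,nl,el=fit(L);pr,nr,er=fit(R);print(nl,el,nr,er)
# two parallel 3D edges, 90 mm apart: interpretation-plane normals
def pn(p):
    _,d=ray(w,[[np.polyval(p,115),115],[np.polyval(p,265),265]]); n=np.cross(*d); return n/np.linalg.norm(n)
a,b=pn(pl),pn(pr); d=np.cross(a,b); d/=np.linalg.norm(d); d*=np.sign(d[0])
print('edge dir slope',np.degrees(np.arcsin(d[2])),'yaw',np.degrees(np.arctan2(d[1],d[0])))
E
python3 flush.py
python3 - <<'E'
# same measure on scene view: glass edges slope by outline from before
from h import *
s=load('scene'); print(s['pixels'].shape)
ux=np.array([.8707,.0717,.4866]);
E
```

```text
[0.5304 0.1966 0.0897] [-7.46 -1.14  5.02]
[213.5 217.5 221.5 225.5 229.5 233.5 238.5 242.5 246.5 250.5] [425.5 421.5 417.5 413.5 409.5 405.5 401.5 396.5 392.5 388.5]
39 0.7230965444219635 40 0.5390243902440375
edge dir slope 26.43441391963138 yaw 4.879886463756065
(400, 640, 3)
```

Plate edge slope is 26.4° by vanishing point. I'll measure the glass outline's side lines in the same image to compare directly.

```bash
cat >> flush.py <<'E'
g=cv2.cvtColor(w['pixels'],cv2.COLOR_RGB2GRAY).astype(float); g=cv2.GaussianBlur(g,(3,3),0)
OL=[];OR=[];cl=[]
for v,l,rr in zip(rows,np.polyval(pl,rows),np.polyval(pr,rows)):
    x0=int(l)-45; seg=g[v,x0:int(l)-5]; i=seg.argmin(); OL.append(x0+i)
    x1=int(rr)+5; seg2=g[v,x1:x1+45]; j=seg2.argmin(); OR.append(x1+j); cl.append((seg.min(),np.median(seg),seg2.min(),np.median(seg2)))
OL=np.array(OL,float);OR=np.array(OR,float); print('OL',OL[::3],'OR',OR[::3]);print(np.array(cl)[::6].round(0).tolist())
ql,n1,e1=fit(OL);qr,n2,e2=fit(OR);print(n1,e1,n2,e2)
a,b=pn(ql),pn(qr); d=np.cross(a,b); d/=np.linalg.norm(d); d*=np.sign(d[0])
print('outline slope',np.degrees(np.arcsin(d[2])),'yaw',np.degrees(np.arctan2(d[1],d[0])))
E
python3 flush.py
```

```text
[0.5304 0.1967 0.0897] [-5.3  -0.58  5.27]
[213.5 217.5 221.5 225.5 229.5 233.5 238.5 242.5 246.5 250.5] [425.5 421.5 417.5 413.5 409.5 405.5 401.5 396.5 392.5 388.5]
39 0.7230965444219635 40 0.5390243902440375
edge dir slope 26.434940551497103 yaw 4.8802459047961415
OL [190. 194. 198. 202. 206. 210. 214. 218. 222. 226. 230. 234. 239. 243.] OR [448. 445. 441. 437. 433. 429. 425. 421. 417. 413. 409. 405. 401. 397.]
[[66.0, 242.0, 41.0, 160.0], [66.0, 242.0, 40.0, 161.0], [65.0, 242.0, 40.0, 162.0], [59.0, 242.0, 42.0, 162.0], [54.0, 234.0, 42.0, 161.0], [67.0, 234.0, 42.0, 161.0], [68.0, 233.0, 43.0, 159.0]]
40 0.5983114446528361 40 0.7285178236400611
outline slope 28.410459804955416 yaw 5.074667060706531
```

Outline slope is 28.4° against the plate's 26.4°, so the lower edge isn't quite down. Yaw and centring are good. I'll ease the grip to 20 N and press straight down, a bit back in x, to finish the pivot.

Request:
{"fn": "send_rows", "kwargs": {"commands": "0 0 0 0 0;0 -0.03 0 0.05 0;0 -0.03 0 0.05 0;0 0 0 0.05 0;0 0 0 0 0", "grip_force": 20}}

```text
t: 20.95
tcp_pos: [0.5303, 0.1966, 0.087]
tool_rot: [0.999, 0.042, -0.002, 0.0]
force: [-4.6, -0.5, 4.2]
finger_gap: 0.204
gripper_force: 30.1
```

```bash
cat >> flush.py <<'E'
A=np.polyval(pr,rows)-np.polyval(pl,rows);B=np.polyval(qr,rows)-np.polyval(ql,rows);k=B/A
print('ratio far/near',k[0].round(4),k[-4].round(4))
F=r['force']+[0,0,1.65]; n=np.array([-.474,-.045,.88]);print('normal',F@n,'upslope',F@[.877,.074,.475],'grip',r['gripper_force'])
E
python3 flush.py
```

```text
[0.5304 0.1966 0.0871] [-5.9  -0.88  5.43]
[211.5 215.5 220.5 224.5 228.5 232.5 238.5 243.5 246.5 251.5] [427.5 423.5 418.5 414.5 410.5 405.5 401.5 396.5 392.5 387.5]
38 0.9982373913391598 40 0.5926829268295251
edge dir slope 28.452919803974513 yaw 4.8296146484505345
OL [188. 192. 196. 200. 204. 208. 212. 216. 220. 225. 229. 233. 237. 241.] OR [451. 447. 443. 439. 435. 431. 427. 423. 419. 415. 411. 407. 403. 399.]
[[66.0, 241.0, 41.0, 161.0], [66.0, 242.0, 40.0, 161.0], [66.0, 242.0, 40.0, 161.0], [65.0, 242.0, 41.0, 162.0], [54.0, 235.0, 41.0, 161.0], [65.0, 234.0, 42.0, 161.0], [65.0, 233.0, 40.0, 159.0]]
40 0.559943714821685 40 0.7081613508440796
outline slope 28.339966470230436 yaw 5.102194919096646
ratio far/near 1.217 1.2202
normal 9.065086466458268 upslope -1.8785664681877752 grip 30.114669799804688
```

Now flush: slopes 28.45° against 28.34°, and a constant width ratio of 1.217/1.220. Last check is the margin along the slope.

Run:
```python
from h import *
w=load('wrist'); H,S,V=cv2.split(cv2.cvtColor(w['pixels'],cv2.COLOR_RGB2HSV)); m=((H>4)&(H<18)&(S>170)&(V>50))
g=cv2.GaussianBlur(cv2.cvtColor(w['pixels'],cv2.COLOR_RGB2GRAY),(3,3),0)
n=np.array([-.474,-.045,.88]); ux=np.array([.877,.074,.475]); c=np.array([.5472,.1983,.105])-.0055*n
def onp(uv,off): e,d=ray(w,uv); return e+d*(((c+off*n-e)@n)/(d@n))[:,None]
for u in (270,300,340,370):
    v=np.flatnonzero(m[60:200,u]).min()+60; col=g[v-60:v-4,u]; o=v-60+col.argmin()
    p=onp([[u,v-.5]],.006)[0]; q=onp([[u,o]],0)[0]; print(u,v,o,col.min(),'gap mm',((q-p)@ux*1e3).round(1),'plate far x',((p-c)@ux*1e3).round(1),'outline',((q-c)@ux*1e3).round(1))
r=readout.sense();print(r['t'],r['force'],r['gripper_force'])
```

```text
270 98 67 43 gap mm 9.7 plate far x 65.3 outline 75.0
300 98 66 43 gap mm 10.0 plate far x 65.2 outline 75.3
340 98 66 43 gap mm 10.0 plate far x 65.2 outline 75.2
370 98 66 42 gap mm 10.1 plate far x 65.2 outline 75.3
21.0 [-5.90120569 -0.87963006  5.42764957] 30.114669799804688
```

The plate is centred inside the outline with a 10 mm gap at the top, flush, pressed at about 9 N and still gripped. Handing in.

```bash
python3 -c "
from station import sign_off;print(sign_off())"
```

```text
the job is handed in; nothing more can be done
None
```

I twisted the timer knob to its stop and it sprang back. The template is gripped flush on the glass, centred in the outline with its long side up the slope, and pressed at about 9 N (glass down about 5–6 mm). I handed the job in at about 21 s.

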